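# Raise the honing rest four clicks and lock it

## Task

The next scissors need a steeper bevel: without pinching or lifting anything, push the stub on top of the honing fixture's click-stop dial with a fingertip and turn the dial clockwise (seen from above) by exactly four clicks from where it stands, lightly and without ever running on past the fourth click. Then push the small sliding lock at the foot of the dial fully home toward the dial, so the setting cannot creep. The fixture only stands on rubber feet: do not shove it, press hard on it or lift it, and leave the oil bottle, the screwdriver and the brush where they lie.

Things in the scene. Friction and masses are not known exactly. Their poses are not given: they have to be found in the camera images.
- fixture: Honing fixture, 4 kg, loose on rubber feet: steel plate 135 x 290 mm with an oil stone (y 45 to 220 mm, top z 55), a 10 mm rest bar beside it (x -14, z 60) and a grey 60 mm square column, top z 72. Origin on the table under the dial axis; z up, x from the lock through the dial axis (roughly away from the robot), y toward the stone. Nothing on it is higher than the stub.
- dial_axis (a point): Point on the dial's vertical axis, 98 mm above the table, level with the dial's top. Below the dial is a fixed aluminium collar, diameter 86 mm, z 72 to 84 mm, with 18 engraved lines, one a click. The dial's screw lifts the rest bar 0.5 mm a click.
- dial: Aluminium dial, diameter 72 mm, z 84 to 98 mm, origin on its vertical axis, x axis to the stub. A sprung plunger gives 18 clicks a turn, 20 degrees each: pushed 10 degrees it tips over and snaps into the next by itself. About 7 N at the stub turns it, most at the beginning of a click. Starts at rest in one of its first four positions; a stop lies just before the first, one after the eleventh.
- stub (a point): Middle of the black finger stub on the dial, z 106 mm: upright pin, diameter 10 mm, z 97 to 116 mm, 27 mm from the dial axis. Four clicks carry it 80 degrees round. It starts about 70 to 135 degrees counter-clockwise (from above) of the fixture's x axis.
- lock_face (a point): Middle of the outer face of the sliding lock, z 80 mm: black ribbed slider, 16 mm long, 20 mm wide, z 73 to 86 mm, on the column's nose at the fixture's -x side. The face looks along the fixture's -x, 70 mm from the dial axis when open, 62 mm when home. The nose (top z 72) ends 60 mm from the axis; the space in front of the face is free.
- lock (a joint): Travel of the sliding lock (m): 0 open, 0.008 fully home toward the dial (along the fixture's x); starts at 0 to 0.0015 and stays where it is left; about 2 N slides it. Its tongue enters the dial's toothed wheel: it goes home only while the dial rests in a click, and then holds the dial.
- oil_bottle: Loose dropper bottle with green nozzle, diameter 47, height 104 mm, origin under its centre; stands on the table behind the stone. Bystander.
- screwdriver: Loose screwdriver with yellow handle, 198 mm long, 23 mm thick, lying on the table beside the column, on the side away from the stone; origin under its centre. Bystander.
- dust_brush: Loose flat brush, 26 x 181 x 12 mm, lying along the front of the plate, nearer the robot; origin under its centre. Bystander.

How it is judged:
By the outcome, as a careful person would: the job done as asked, in the order asked, and still so for the second after the job is handed in, with the robot touching nothing.
It also fails if it takes over 53 s, if anything falls off the work surface, if the arm or the gripper's body presses on something with over 40 N, if the wrist force passes 120 N, or if a joint passes its speed limit or range.

## Robot

A 7-joint arm with a two-finger parallel gripper is mounted at the origin on a cart in front of the work surface, level with it; the furniture and walls round the work are solid. World frame = base frame: x ahead of the robot, y to its left, z up, the work surface at z = 0. Lengths are in m, angles in rad, forces in N, time in s.
With the tool pointing down it reaches from about 0.4 to 0.85 m from the base axis. Payload 4.5 kg.
Tool frame: the origin (TCP) lies midway between the tips of the shut fingers; the grasp point (between the pads) lies 19 mm behind it; x points along the fingers, y is the direction in which the jaws open and shut, and the axes are right-handed (so a half turn about x gives the same grasp; the last joint's range is limited). The gripper opens to 88 mm and grips with 3 to 60 N. Pads are 18 mm wide; open, the fingers measure 123 mm over their backs; the gripper's body (75 mm by 187 mm) begins 45 mm behind the grasp point.
Start: joints at [1.139, 0.689, -0.195, 1.565, 0.157, 0.902, -0.215], TCP at [0.281, -0.558, 0.239] pointing down, gripper open.
Joint ranges: [-3.01, 3.01], [-0.46, 2.08], [-1.47, 1.51], [0.13, 2.56], [-1, 4.14], [0.04, 2.09], [-2.66, 2.66]. Speed limits (rad/s): [2.57, 2.57, 3.14, 3.14, 3.14, 3.14, 3.14].

## Interface

Orientations are given as a unit quaternion [x, y, z, w].
In Python, from plant import r gives the robot as it stands.
- The arm moves only by the tool arm_command, never from a script. Its argument "plan" is a list of rows, each a list of 5 numbers: the finger opening in m, from 0 to 0.0881, then the shift along the tool's x, y, z in m, then the turn about the tool's x in rad. In form: [[grip, dx, dy, dz, roll], ...]. A call has 1 to 12 rows; each row shifts and turns the commanded pose from where the row before left it, along the tool's axes as they then stand; what a row does not reach is not made up. A row lasts 1/8 s, in which the tool goes at most 62.5 mm and 10.7 degrees, less where a joint would pass 70% of its speed; a pose out of reach is approached as far as the arm can. A call is refused whole if a number of a shift passes 0.0625 or a number of a turn 0.188, either way. A call with a gripper value outside its range is refused whole. The fingers move at their own pace and stop on an object; "force" is the grip in N (left out, the last holds). Time passes only in rows, so rows that do not move let the fingers close. It gives the time, the measured TCP pose, the force and the opening at its end, in the units of the state.
- r.get_state(): the state, without advancing time (a new reading comes with each control period).
- r.snapshot(name): name is "side" or "top"; returns (picture, depth): 400x640x3 uint8, red, green, blue; 400x640 float32, m along the optical axis (not along the pixel's ray), 0 where there is no reading.
- r.calibration(name): a dict with "fx", "fy", "cx", "cy" (pixels), "k1" (the pictures are not rectified: a ray, as slopes to the right and down, at radius r is drawn at 1 + k1 r^2 times it, then the intrinsics apply), "eye" and "orientation" of the camera in the world. Camera axes: x right, y down, z forward; pixel columns grow to the right and rows downward; lengths in m; the calibration is good to about 2 mm. A picture is of the moment at which its call begins. calibration takes no time and is no camera call.
- r.finish_job(): hands the job in, once; it reports no verdict.
The state is a dict: "clock": time; "q": joint angles; "qd": joint speeds; "joint_torque": joint torques, N m; "tool_pos": TCP position; "eef_rot": TCP orientation; "contact_force": force on the tool from outside, world axes, zero at the start; "moment": the same for the moment, N m; "opening": opening from 0.0 (shut) to 1.0 (fully open).
Only numpy, scipy, OpenCV 4.12 (cv2) and the standard library are available. Lean on these libraries where they do the work, as an engineer would, in place of code of your own. Each camera call takes 0.05 s, during which the arm holds its last target.

## Working session

There is one attempt and no reset: what is moved stays moved. The work goes in short steps, Python scripts to look and compute and a tool call to move; the robot and the scene stay as the last step left them, time stands still between calls to the robot, and variables do not carry over. Pictures are saved under pics/ and viewed, and the job is handed in when it is done.

Besides the shell and the picture viewer there is one more tool, called after "Emit:" as name(argument=value, ...) on one line, values as JSON. arm_command: Moves the arm, as the interface text tells. Its arguments: {"type":"object","properties":{"plan":{"type":"array","items":{"type":"array","items":{"type":"number"}}},"force":{"type":"number"}},"required":["plan"]}

```bash
ls; mkdir -p pics; python3 - <<'E'
from plant import r
import cv2,numpy as np
s=r.get_state()
for k,v in s.items(): print(k,np.round(v,4))
for n in("side","top"):
    p,d=r.snapshot(n); cv2.imwrite(f"pics/{n}0.png",p[:,:,::-1]); np.savez(f"pics/{n}0.npz",p=p,d=d)
    print(n,r.calibration(n))
E
```

```text
pics
clock 0.0
q [ 1.1388  0.69   -0.1945  1.5663  0.1573  0.9025 -0.2151]
qd [-0.0008 -0.0006 -0.0007 -0.0006 -0.0014 -0.      0.0007]
joint_torque [-1.00000e-03 -5.27554e+01 -1.26680e+00 -1.53427e+01 -5.25000e-02
  6.70000e-03  1.00000e-04]
tool_pos [ 0.2804 -0.5579  0.2379]
eef_rot [-0.6878 -0.1638  0.6882 -0.1626]
contact_force [0.1936 0.4837 0.2625]
moment [ 0.0301 -0.025   0.0025]
opening 0.9959
side {'fx': 427.9984525848541, 'fy': 427.9984525848541, 'cx': 323.24152007300086, 'cy': 189.4992433447775, 'k1': -0.044751100810559004, 'eye': array([ 0.6063749 , -0.77503086,  0.40111404]), 'orientation': array([ 0.82345891,  0.01284288, -0.01705677, -0.56697403])}
top {'fx': 446.29827267361986, 'fy': 446.29827267361986, 'cx': 322.68011133596815, 'cy': 197.32691396344677, 'k1': -0.08808719841517987, 'eye': array([0.45917864, 0.02820642, 0.96214581]), 'orientation': array([ 0.70955429, -0.70242097,  0.04236655, -0.03664111])}
```

View pics/side0.png

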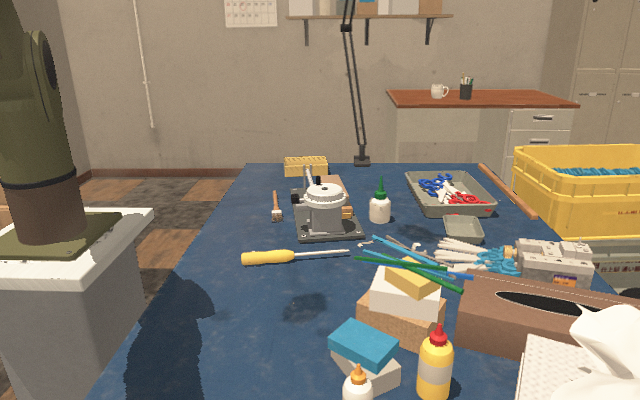

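View pics/top0.png

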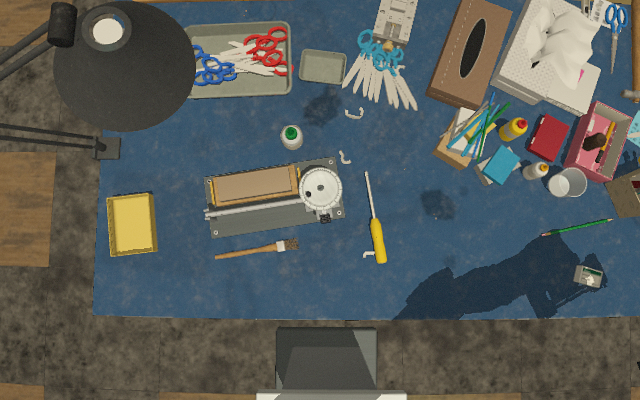

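The side view shows the fixture at about (325,205). In the top view the dial is at about (320,188), the black lock at (325,218), and a dark stub on the dial's left. I'll zoom in next.

```bash
cat > h.py <<'E'
import numpy as np,cv2
from scipy.spatial.transform import Rotation as R
from plant import r
def cam(n):
    c=r.calibration(n); K=np.array([[c['fx'],0,c['cx']],[0,c['fy'],c['cy']],[0,0,1]]); D=np.array([c['k1'],0,0,0,0.])
    return K,D,np.array(c['eye']),R.from_quat(c['orientation']).as_matrix()
def ray(n,uv):
    K,D,e,M=cam(n); p=cv2.undistortPoints(np.float64(uv).reshape(-1,1,2),K,D,None,None).reshape(-1,2)
    return e,(M@np.c_[p,np.ones(len(p))].T).T
def onz(n,uv,z):
    e,d=ray(n,uv); return e+d*((z-e[2])/d[:,2])[:,None]
def proj(n,P):
    K,D,e,M=cam(n); P=np.float64(P).reshape(-1,3)
    return cv2.projectPoints(P,cv2.Rodrigues(M.T)[0],-M.T@e,K,D)[0].reshape(-1,2)
def tri(a,ua,b,ub):
    e1,d1=ray(a,ua);e2,d2=ray(b,ub);d1=d1[0];d2=d2[0]
    t=np.linalg.lstsq(np.c_[d1,-d2],e2-e1,rcond=None)[0]
    p,q=e1+t[0]*d1,e2+t[1]*d2; return (p+q)/2,np.linalg.norm(p-q)
def crop(p,x,y,w,h,k,name):
    cv2.imwrite(name,cv2.resize(p[y:y+h,x:x+w,::-1],None,fx=k,fy=k,interpolation=cv2.INTER_CUBIC))
E
python3 - <<'E'
from h import *
p=np.load('pics/top0.npz')['p'];crop(p,280,150,80,80,7,'pics/topz.png')
p=np.load('pics/side0.npz')['p'];crop(p,280,160,100,90,6,'pics/sidez.png')
E
```

```text
(no output)
```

View pics/topz.png

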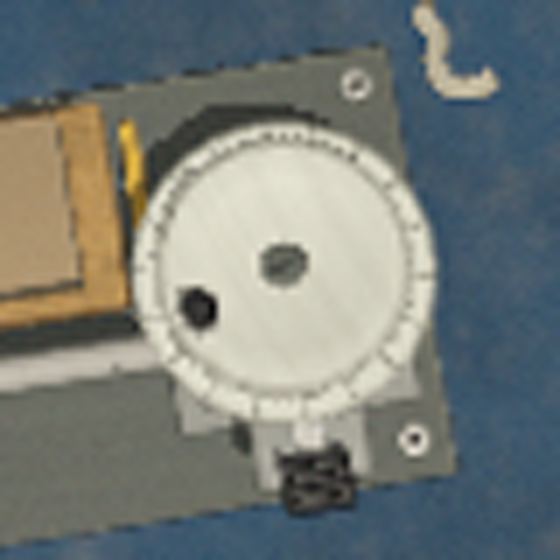

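View pics/sidez.png

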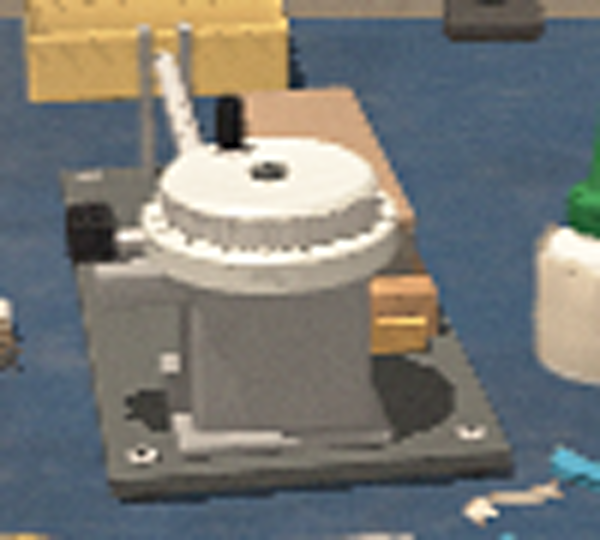

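In the top zoom, the hub is at (285,264), the stub at (199,307) and the lock at (318,479). In the side zoom, the stub is at (229,122), the hub at (268,171) and the lock at (92,232). Next I'll measure them.

```bash
python3 - <<'E'
from h import *
T=np.load('pics/top0.npz')['p'];S=np.load('pics/side0.npz')['p']
def blobs(p,x,y,w,h,th):
    g=p[y:y+h,x:x+w].max(2); g=cv2.resize(g,None,fx=4,fy=4,interpolation=cv2.INTER_CUBIC)
    m=(g<th).astype(np.uint8); n,l,st,c=cv2.connectedComponentsWithStats(m)
    for i in range(1,n):
        if st[i,4]>60: print(np.round((c[i]+.5)/4-.5+[x,y],2),st[i,4]/16,np.round(st[i,:4]/4+[x,y,0,0],2))
print('top');blobs(T,295,160,55,70,75)
print('side');blobs(S,288,170,60,40,60)
# dial & collar top: bright mask contour in top
g=T[150:230,280:360].min(2);m=(g>165).astype(np.uint8);m=cv2.morphologyEx(m,cv2.MORPH_OPEN,np.ones((5,5)))
c=max(cv2.findContours(m,0,1)[0],key=cv2.contourArea);h=cv2.convexHull(c).reshape(-1,2)+[280,150.]
print(cv2.fitEllipse(h.astype(np.float32)))
for z in(.084,.098):
    print(z,onz('top',[cv2.fitEllipse(h.astype(np.float32))[0]],z))
# plate corner-screws / plate edges from top
hsv=cv2.cvtColor(T,cv2.COLOR_RGB2HSV)
for z,uv in ((.098,[320.2,187.2]),(.107,[307.9,193.4]),(.116,[307.9,193.4]),(.086,[325,217.9])): print(z,onz('top',[uv],z))
E
```

```text
top
[309.74 168.45] 75.5625 [300.75 165.    26.25  12.75]
[297.61 181.51] 10.375 [297.   177.     2.    10.25]
[308.05 193.59] 18.4375 [306.25 191.5    4.5    5.25]
[296.67 196.05] 13.4375 [295.   194.75   4.75   3.5 ]
[314.08 212.14] 7.125 [313.25 210.75   2.5    4.  ]
[325.02 218.58] 74.75 [320.   213.5   11.25  10.5 ]
side
[328.7  172.31] 5.875 [328.25 170.     2.25   4.75]
[317.61 180.07] 32.9375 [315.75 176.25   4.75   8.5 ]
[294.54 198.6 ] 64.9375 [291.25 194.25   8.25   9.75]
((320.27392578125, 187.9144287109375), (34.42635726928711, 35.4981803894043), 142.95257568359375)
0.084 [[0.5765436  0.02651693 0.084     ]]
0.098 [[0.57467249 0.02654387 0.098     ]]
0.098 [[0.57607867 0.02670269 0.098     ]]
0.107 [[0.56253661 0.05032913 0.107     ]]
0.116 [[0.56144882 0.0500963  0.116     ]]
0.086 [[0.51692508 0.01662375 0.086     ]]
```

```bash
python3 - <<'E'
from h import *
T=np.load('pics/top0.npz')['p'];S=np.load('pics/side0.npz')['p']
print('stub tri',tri('top',[[308.05,193.59]],'side',[[317.61,179.8]]))
print('stub top tri',tri('top',[[308.0,193.4]],'side',[[317.8,176.8]]))
print('hub tri',tri('top',[[320.2,187.3]],'side',[[324.1,188.]]))
print('lock tri',tri('top',[[325.02,218.58]],'side',[[294.54,198.6]]))
# yaw from plate edges: bright blue vs grey saturation
hsv=cv2.cvtColor(T,cv2.COLOR_RGB2HSV); m=((hsv[...,1]<90)&(hsv[...,2]>60)).astype(np.uint8)
sub=m[140:245,195:355]; sub=cv2.morphologyEx(sub,cv2.MORPH_CLOSE,np.ones((5,5)))
# plate front edge: per column lowest plate pixel
def fit(cols,rowrange,sgn):
    pts=[]
    for u in cols:
        b=hsv[rowrange[0]:rowrange[1],u,1].astype(float)
        g=np.diff(b)*sgn; k=np.argmax(g); pts.append([u,rowrange[0]+k+.5])
    pts=np.array(pts); return pts
pts=fit(range(215,340),(212,242),1)
W=onz('top',pts,.006)[:,:2]
for _ in range(4):
    a=np.polyfit(W[:,1],W[:,0],1); e=W[:,0]-np.polyval(a,W[:,1]); W=W[abs(e)<max(2*np.median(abs(e)),.001)]
print('front edge slope dx/dy',a,np.degrees(np.arctan(-a[0])),len(W),np.std(e))
# bar: bright line
crop(T,200,150,150,95,5,'pics/plate.png')
E
```

```text
stub tri (array([0.55974542, 0.04977193, 0.1076791 ]), np.float64(0.004677142117531218))
stub top tri (array([0.55979623, 0.04975914, 0.11411404]), np.float64(0.0037569509076018706))
hub tri (array([0.57364405, 0.0265012 , 0.09853616]), np.float64(0.004310096854784672))
lock tri (array([0.51421295, 0.01622927, 0.07946594]), np.float64(0.0036189564948220948))
front edge slope dx/dy [-0.17040304  0.51898641] 9.670487817407528 90 0.0005060111193247607
```

View pics/plate.png

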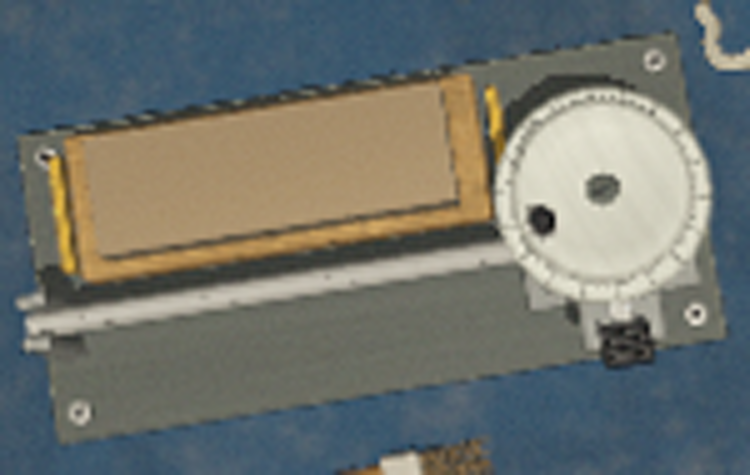

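```bash
cat >> h.py <<'E'
def pose():
    s=r.get_state(); return np.array(s['tool_pos']),R.from_quat(s['eef_rot']).as_matrix(),s
def to(P,yawz=None):
    """shift in tool axes to world P; roll about tool x bringing tool z to heading yawz(deg)"""
    p,M,s=pose(); d=M.T@(np.array(P)-p); z=M[:,2]; now=np.degrees(np.arctan2(z[1],z[0]))
    print('t',s['clock'],'pos',np.round(p,4),'z heading',round(now,1),'x axis',np.round(M[:,0],3),'F',np.round(s['contact_force'],1),'op',s['opening'])
    print('shift tool',np.round(d,4),'roll deg',None if yawz is None else round((now-yawz+180)%360-180,1))
E
python3 - <<'E'
from h import *
p,M,s=pose();print(M.round(3))
to([.530,.032,.160],30)
E
```

```text
[[-0.001  0.449 -0.893]
 [ 0.001 -0.893 -0.449]
 [-1.    -0.002  0.   ]]
t 0.1 pos [ 0.2804 -0.5579  0.238 ] z heading -153.3 x axis [-0.001  0.001 -1.   ] F [ 0.6 -0.4 -0.2] op 1.000178050420398
shift tool [ 0.0786 -0.4148 -0.488 ] roll deg 176.7
```

Emit:
arm_command(plan=[[0,0,-0.02,-0.024,0],[0,0,-0.034,-0.04,0],[0,0,-0.035,-0.041,0],[0,0,-0.035,-0.041,0],[0,0,-0.035,-0.041,0],[0,0,-0.035,-0.041,0],[0,0,-0.035,-0.041,0],[0,0,-0.035,-0.041,0],[0,0,-0.035,-0.041,0],[0,0,-0.035,-0.041,0],[0,0,-0.034,-0.04,0],[0,0,-0.02,-0.024,0]], force=10)

```text
clock: 1.6
tool_pos: [0.5145, -0.0036, 0.2385]
eef_rot: [0.688, 0.165, -0.688, 0.164]
contact_force: [0.7, -0.7, 1.0]
opening: 0.007
```

```bash
python3 - <<'E'
from h import *
to([.536,.036,.150],30-180)
print(np.round(r.get_state()['q'],3))
p,d=r.snapshot('side');cv2.imwrite('pics/side1.png',p[:,:,::-1])
crop(p,240,60,180,160,4,'pics/side1z.png')
E
```

```text
t 1.6 pos [ 0.5145 -0.0036  0.2385] z heading -153.1 x axis [ 0.     0.001 -1.   ] F [ 0.7 -0.7  1. ] op 0.007086901347616808
shift tool [ 0.0886 -0.0255 -0.0371] roll deg -3.1
[ 0.004  0.545 -0.135  1.898  0.106  0.706 -1.293]
```

View pics/side1.png

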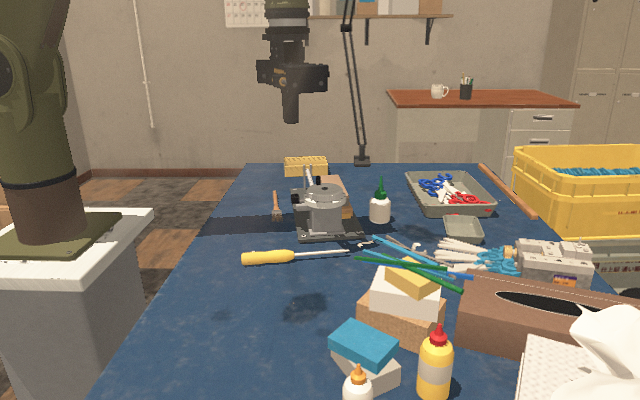

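View pics/side1z.png

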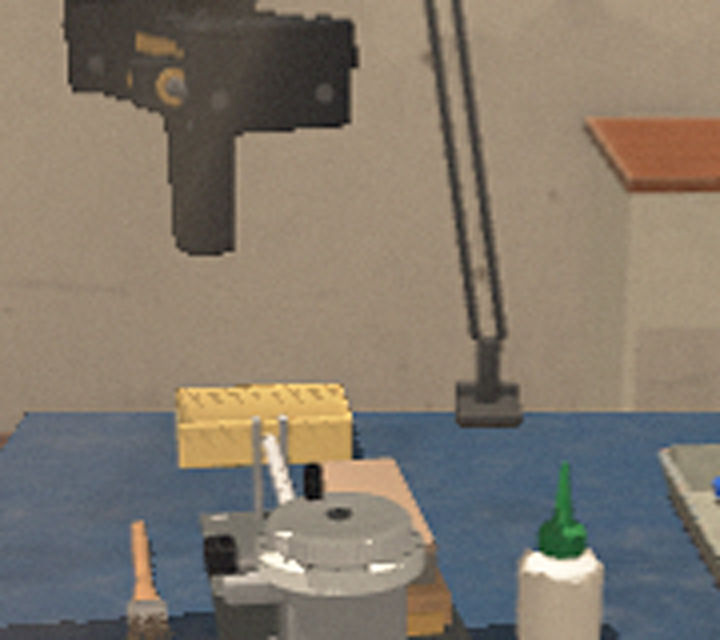

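```bash
python3 - <<'E'
from h import *
print(proj('side',[[.5145,-.0036,.2385]]))
p,d=r.snapshot('top');crop(p,250,110,140,140,4,'pics/top1z.png')
print(proj('top',[[.5145,-.0036,.2385]]))
E
```

```text
[[291.3424853  122.00949617]]
[[338.71820919 213.35370255]]
```

View pics/top1z.png

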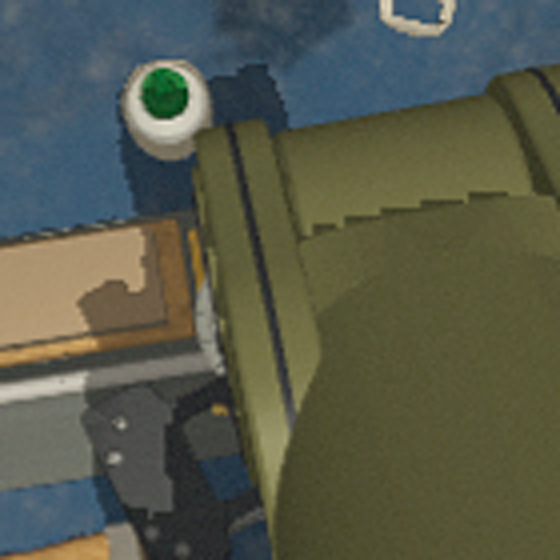

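The top view is fully blocked by the forearm. The side view places the fingertip at (291,122), which matches its projection to within half a pixel. I'll trust the side camera for x.

```bash
python3 - <<'E'
from h import *
print('hub',onz('side',[[324.2,187.9]],.098)); print('stub topcen',onz('side',[[317.8,176.3]],.116)); print('stub mid', onz('side',[[317.7,180.]],.1075))
print('lock',onz('side',[[294.5,198.6]],.080))
to([.532,.034,.150],26.9-180)
E
```

```text
hub [[0.57166775 0.02752835 0.098     ]]
stub topcen [[0.55813588 0.04658925 0.116     ]]
stub mid [[0.55770257 0.04802097 0.1075    ]]
lock [[0.51253373 0.0143835  0.08      ]]
t 1.7 pos [ 0.5151 -0.0022  0.2385] z heading -152.9 x axis [ 0.001  0.003 -1.   ] F [-0.5  0.4  1.2] op 0.00777488460910547
shift tool [ 0.0886 -0.0244 -0.0314] roll deg 0.2
```

Emit:
arm_command(plan=[[0,0.025,-0.01,-0.014,0],[0,0.035,-0.011,-0.014,0],[0,0.03,-0.004,-0.006,0],[0,0.02,0,0,0],[0,0.015,0,0,0],[0,0.005,0,0,0],[0,0,0,0,0]])

```text
clock: 2.58
tool_pos: [0.5331, 0.0302, 0.1089]
eef_rot: [0.688, 0.163, -0.688, 0.163]
contact_force: [-0.4, -0.4, -0.1]
opening: 0.008
```

```bash
python3 - <<'E'
from h import *
to([.546,.042,.104],26.9-180)
p,d=r.snapshot('side');crop(p,260,120,130,110,5,'pics/side2z.png')
E
```

```text
t 2.575 pos [0.5331 0.0302 0.1089] z heading -153.3 x axis [ 0. -0. -1.] F [-0.4 -0.4 -0.1] op 0.008025555658456172
shift tool [ 0.0049 -0.0048 -0.0168] roll deg -0.2
```

View pics/side2z.png

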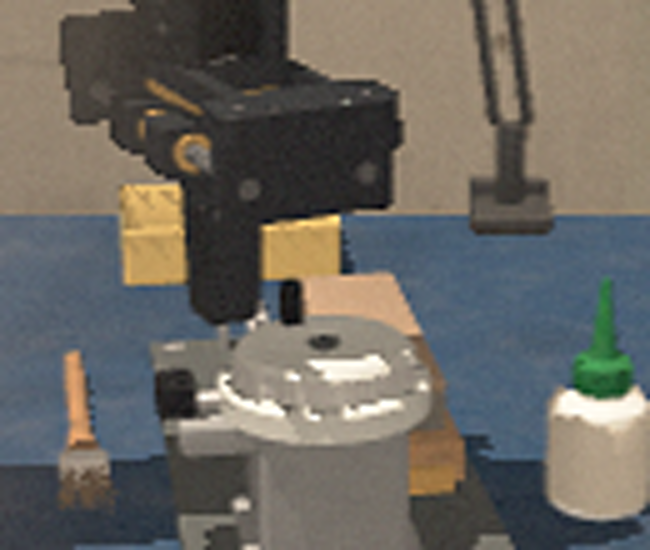

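Emit:
arm_command(plan=[[0,0.005,-0.005,-0.003,0],[0,0,0,-0.004,0],[0,0,0,-0.003,0],[0,0,0,-0.002,0],[0,0,0,0,0]])

```text
clock: 3.25
tool_pos: [0.5417, 0.0405, 0.1038]
eef_rot: [0.688, 0.163, -0.688, 0.163]
contact_force: [-0.4, -0.4, 0.1]
opening: 0.007
```

```bash
python3 - <<'E'
from h import *
to([.546,.042,.104],26.9-180)
p,d=r.snapshot('side');crop(p,280,140,80,70,8,'pics/side3z.png')
E
```

```text
t 3.25 pos [0.5417 0.0405 0.1038] z heading -153.3 x axis [ 0. -0. -1.] F [-0.4 -0.4  0.1] op 0.007305078213549397
shift tool [-0.0002  0.0006 -0.0045] roll deg -0.2
```

View pics/side3z.png

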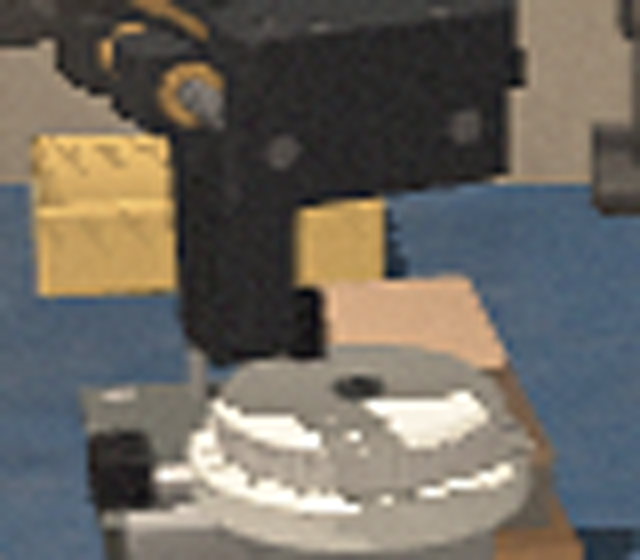

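Emit:
arm_command(plan=[[0,0,0,-0.001,0],[0,0,0,-0.001,0],[0,0,0,-0.001,0],[0,0,0,-0.001,0],[0,0,0,0,0]])

```text
clock: 3.92
tool_pos: [0.5452, 0.0424, 0.1037]
eef_rot: [0.688, 0.163, -0.688, 0.163]
contact_force: [0.1, 0.2, 1.0]
opening: 0.007
```

Emit:
arm_command(plan=[[0,0,0,-0.001,0],[0,0,0,-0.001,0],[0,0,0,-0.0005,0],[0,0,0,0,0]])

```text
clock: 4.42
tool_pos: [0.5471, 0.0433, 0.1037]
eef_rot: [-0.688, -0.163, 0.688, -0.163]
contact_force: [-1.1, -0.4, -0.5]
opening: 0.008
```

Emit:
arm_command(plan=[[0,0,0,-0.001,0],[0,0,0,0,0]])

```text
clock: 4.68
tool_pos: [0.5473, 0.0435, 0.1036]
eef_rot: [-0.687, -0.163, 0.689, -0.163]
contact_force: [-2.2, -0.6, 2.4]
opening: 0.006
```

Emit:
arm_command(plan=[[0,0,0,-0.001,0],[0,0,0,0,0]])

```text
clock: 4.92
tool_pos: [0.5476, 0.0437, 0.1035]
eef_rot: [-0.687, -0.163, 0.689, -0.163]
contact_force: [-5.6, -2.6, 3.0]
opening: 0.005
```

Emit:
arm_command(plan=[[0,0,-0.0004,-0.001,0.026],[0,0,-0.0004,-0.001,0.026],[0,0,-0.0004,-0.001,0.026]])

```text
clock: 5.3
tool_pos: [0.5484, 0.0452, 0.1035]
eef_rot: [-0.692, -0.135, 0.696, -0.136]
contact_force: [-7.0, -1.2, 4.4]
opening: 0.007
```

```bash
cat >> h.py <<'E'
A=np.array([.5722,.0265]); D=.0133
def est():
    """finger face -> dial angle it would hold the stub at (world deg), if touching"""
    p,M,s=pose(); d=-M[:2,2]/np.linalg.norm(M[:2,2]); q=p[:2]+D*d-A
    # stub centre on face line: q + t*n with |.|=27mm
    n=np.array([-d[1],d[0]]); b=q@n; c=q@q-.027**2; t=-b+np.array([1,-1])*np.sqrt(max(b*b-c,0))
    t=t[np.argmin(abs(t))]; w=q+t*n
    f=np.array(s['contact_force']);print('t',round(s['clock'],2),'z',p[2].round(4),'theta',np.degrees(np.arctan2(w[1],w[0])).round(1),'face offset mm',round(t*1e3,1),'heading',np.degrees(np.arctan2(d[1],d[0])).round(1),'F push',(-f[:2]@d).round(1),'Fn',(f[:2]@n).round(1),'Fz',f[2].round(1),'q7',s['q'][6].round(2))
E
python3 -c "
from h import *
est()"
```

```text
t 5.3 z 0.1035 theta 115.9 face offset mm 0.7 heading 22.1 F push 6.9 Fn 1.5 Fz 4.4 q7 -1.46
```

Emit:
arm_command(plan=[[0,0,-0.0004,-0.001,0.026],[0,0,-0.0004,-0.001,0.026]])

```text
clock: 5.55
tool_pos: [0.5544, 0.0489, 0.1039]
eef_rot: [0.698, 0.118, -0.696, 0.118]
contact_force: [0.7, -0.5, 0.7]
opening: 0.001
```

```bash
python3 -c "
from h import *
est()"
```

```text
t 5.55 z 0.1039 theta 101.1 face offset mm -0.3 heading 19.2 F push -0.5 Fn -0.7 Fz 0.7 q7 -1.49
```

```bash
python3 - <<'E'
from h import *
p,d=r.snapshot('side');crop(p,280,140,80,70,8,'pics/side4z.png')
est()
for th in (120.5,100.5,80.5): print(th,proj('side',[np.r_[A+.027*np.array([np.cos(np.radians(th)),np.sin(np.radians(th))]),.110]]))
E
```

```text
t 5.6 z 0.1039 theta 100.5 face offset mm -0.4 heading 19.2 F push 0.5 Fn 0.9 Fz 0.4 q7 -1.49
120.5 [[318.11012373 178.56290708]]
100.5 [[322.46658559 178.03324867]]
80.5 [[327.0344723  178.02310359]]
```

View pics/side4z.png

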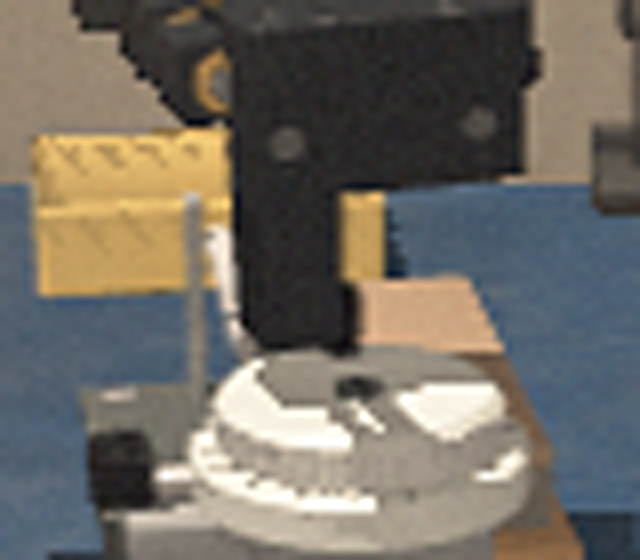

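Emit:
arm_command(plan=[[0,0,-0.0003,-0.001,0.026],[0,0,-0.0003,-0.001,0.026],[0,0,-0.0003,-0.001,0.026],[0,0,-0.0003,-0.001,0.026],[0,0,0,0,0]])

```text
clock: 6.22
tool_pos: [0.5549, 0.0501, 0.1036]
eef_rot: [-0.701, -0.081, 0.703, -0.082]
contact_force: [-5.3, -1.4, 3.1]
opening: 0.008
```

```bash
python3 -c "
from h import *
est()"
```

```text
t 6.22 z 0.1036 theta 99.2 face offset mm 0.0 heading 13.3 F push 5.5 Fn -0.1 Fz 3.1 q7 -1.56
```

Emit:
arm_command(plan=[[0,0,-0.0003,-0.001,0.026],[0,0,-0.0003,-0.001,0.026],[0,0,0,0,0]])

```text
clock: 6.6
tool_pos: [0.5555, 0.0507, 0.1034]
eef_rot: [-0.702, -0.063, 0.706, -0.064]
contact_force: [-6.6, -2.4, 5.4]
opening: 0.004
```

```bash
python3 -c "
from h import *
est()"
```

```text
t 6.6 z 0.1034 theta 97.9 face offset mm 0.2 heading 10.3 F push 6.9 Fn -1.2 Fz 5.4 q7 -1.59
```

Emit:
arm_command(plan=[[0,0,-0.0003,-0.001,0.026],[0,0,0,0,0]])

```text
clock: 6.85
tool_pos: [0.5585, 0.0518, 0.1035]
eef_rot: [-0.705, -0.054, 0.705, -0.054]
contact_force: [-1.8, -0.0, -0.9]
opening: 0.004
```

```bash
python3 -c "
from h import *
est()"
```

```text
t 6.85 z 0.1035 theta 91.0 face offset mm -0.4 heading 8.8 F push 1.8 Fn 0.3 Fz -0.9 q7 -1.6
```

Emit:
arm_command(plan=[[0,0,0,0,0]])

```text
clock: 6.98
tool_pos: [0.5606, 0.0524, 0.1039]
eef_rot: [0.706, 0.055, -0.704, 0.054]
contact_force: [0.6, -0.4, -0.5]
opening: 0.007
```

```bash
python3 - <<'E'
from h import *
p,d=r.snapshot('side');crop(p,280,140,80,70,8,'pics/side5z.png')
est()
E
```

```text
t 7.03 z 0.1039 theta 86.0 face offset mm -1.1 heading 8.8 F push -0.2 Fn 0.5 Fz -0.1 q7 -1.6
```

View pics/side5z.png

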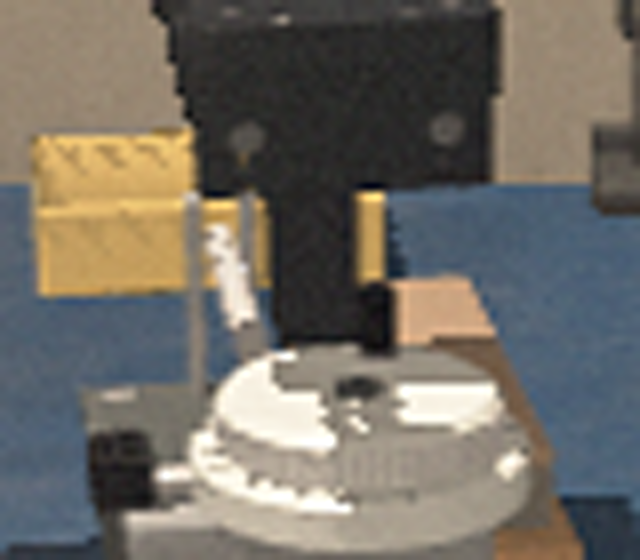

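Emit:
arm_command(plan=[[0,0,-0.0002,-0.001,0.026],[0,0,-0.0002,-0.001,0.026],[0,0,-0.0002,-0.001,0.026],[0,0,-0.0002,-0.001,0.026],[0,0,-0.0002,-0.001,0.026],[0,0,-0.0002,-0.001,0.026],[0,0,0,0,0]])

```text
clock: 7.9
tool_pos: [0.5636, 0.0537, 0.1036]
eef_rot: [-0.706, 0.001, 0.708, 0.001]
contact_force: [-3.7, 0.6, 3.7]
opening: 0.005
```

```bash
python3 -c "
from h import *
est()"
```

```text
t 7.9 z 0.1036 theta 79.9 face offset mm -0.6 heading -0.1 F push 3.7 Fn 0.5 Fz 3.7 q7 -1.7
```

Emit:
arm_command(plan=[[0,0,-0.0002,-0.001,0.026],[0,0,-0.0002,-0.001,0.026],[0,0,0,0,0]])

```text
clock: 8.28
tool_pos: [0.564, 0.0543, 0.1034]
eef_rot: [-0.705, 0.019, 0.709, 0.019]
contact_force: [-7.5, 0.2, 5.9]
opening: 0.001
```

```bash
python3 -c "
from h import *
est()"
```

```text
t 8.28 z 0.1034 theta 79.1 face offset mm -0.5 heading -3.1 F push 7.5 Fn -0.2 Fz 5.9 q7 -1.74
```

Emit:
arm_command(plan=[[0,0,-0.0002,-0.001,0.026],[0,0,0,0,0],[0,0,0,0,0]])

```text
clock: 8.65
tool_pos: [0.5679, 0.0542, 0.1036]
eef_rot: [-0.707, 0.028, 0.707, 0.028]
contact_force: [-0.7, 0.3, 0.7]
opening: 0.005
```

```bash
python3 -c "
from h import *
est()"
```

```text
t 8.65 z 0.1036 theta 70.8 face offset mm -1.2 heading -4.6 F push 0.7 Fn 0.2 Fz 0.7 q7 -1.75
```

Emit:
arm_command(plan=[[0,0,0,0,0]])

```text
clock: 8.78
tool_pos: [0.5696, 0.0541, 0.1039]
eef_rot: [0.708, -0.028, -0.705, -0.029]
contact_force: [-0.3, -0.5, 0.7]
opening: 0.005
```

```bash
python3 - <<'E'
from h import *
p,d=r.snapshot('side');crop(p,280,140,80,70,8,'pics/side6z.png')
est()
for th in (80.5,70.5,60.5,40.5): print(th,proj('side',[np.r_[A+.027*np.array([np.cos(np.radians(th)),np.sin(np.radians(th))]),.110]]))
E
```

```text
t 8.82 z 0.104 theta 66.8 face offset mm -1.7 heading -4.6 F push -0.2 Fn -0.3 Fz -0.2 q7 -1.75
80.5 [[327.0344723  178.02310359]]
70.5 [[329.23910593 178.21546153]]
60.5 [[331.30770236 178.53414141]]
40.5 [[334.80411604 179.51473345]]
```

View pics/side6z.png

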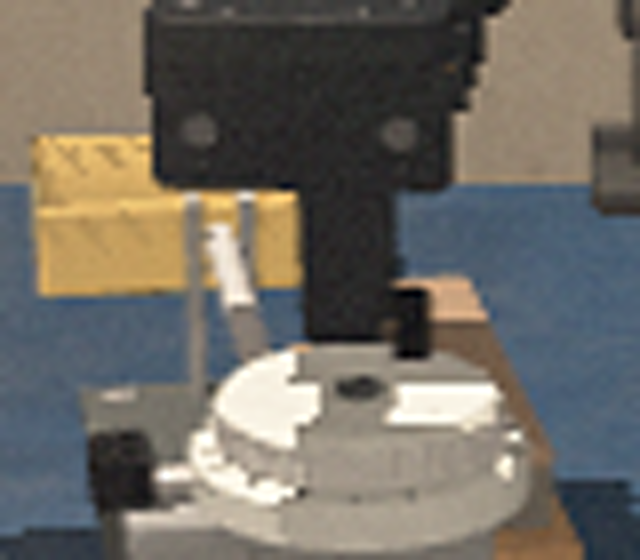

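Emit:
arm_command(plan=[[0,0,-0.0002,-0.001,0.035],[0,0,-0.0002,-0.001,0.035],[0,0,-0.0002,-0.001,0.035],[0,0,-0.0002,-0.001,0.035],[0,0,-0.0002,-0.001,0.035],[0,0,-0.0002,-0.001,0.035],[0,0,0,0,0]])

```text
clock: 9.7
tool_pos: [0.5729, 0.0549, 0.1035]
eef_rot: [-0.699, 0.102, 0.701, 0.102]
contact_force: [-3.7, 1.9, 2.7]
opening: 0.005
```

```bash
python3 -c "
from h import *
est()"
```

```text
t 9.7 z 0.1035 theta 60.8 face offset mm -1.0 heading -16.6 F push 4.1 Fn 0.7 Fz 2.7 q7 -1.88
```

Emit:
arm_command(plan=[[0,0,-0.0001,-0.001,0.03],[0,0,-0.0001,-0.001,0.03],[0,0,0,0,0]])

```text
clock: 10.07
tool_pos: [0.5734, 0.0553, 0.1035]
eef_rot: [-0.694, 0.123, 0.698, 0.123]
contact_force: [-6.5, 4.1, 4.5]
opening: 0.007
```

```bash
python3 -c "
from h import *
est()"
```

```text
t 10.07 z 0.1035 theta 60.2 face offset mm -0.8 heading -20.0 F push 7.5 Fn 1.7 Fz 4.5 q7 -1.92
```

Emit:
arm_command(plan=[[0,0,0,-0.0005,0.01],[0,0,0,0,0]])

```text
clock: 10.32
tool_pos: [0.5736, 0.0553, 0.1035]
eef_rot: [-0.694, 0.126, 0.698, 0.127]
contact_force: [-7.3, 3.6, 5.6]
opening: 0.004
```

```bash
python3 -c "
from h import *
est()"
```

```text
t 10.32 z 0.1035 theta 59.8 face offset mm -0.8 heading -20.6 F push 8.1 Fn 0.8 Fz 5.6 q7 -1.93
```

Emit:
arm_command(plan=[[0,0,0,-0.0005,0.01],[0,0,0,0,0]])

```text
clock: 10.58
tool_pos: [0.5752, 0.0548, 0.1036]
eef_rot: [-0.694, 0.13, 0.696, 0.13]
contact_force: [-4.1, 1.8, 3.1]
opening: 0.01
```

```bash
python3 -c "
from h import *
est()"
```

```text
t 10.57 z 0.1036 theta 56.3 face offset mm -1.1 heading -21.2 F push 4.5 Fn 0.2 Fz 3.1 q7 -1.93
```

Tipping is in progress, so I'll hold and let it snap.

Emit:
arm_command(plan=[[0,0,0,0,0],[0,0,0,0,0]])

```text
clock: 10.82
tool_pos: [0.5776, 0.0536, 0.1037]
eef_rot: [0.695, -0.13, -0.695, -0.13]
contact_force: [-0.9, 0.5, -0.6]
opening: 0.003
```

```bash
python3 - <<'E'
from h import *
p,d=r.snapshot('side');crop(p,280,140,80,70,8,'pics/side7z.png')
est()
E
```

```text
t 10.88 z 0.1038 theta 48.8 face offset mm -1.6 heading -21.2 F push -0.3 Fn 0.0 Fz -0.2 q7 -1.93
```

View pics/side7z.png

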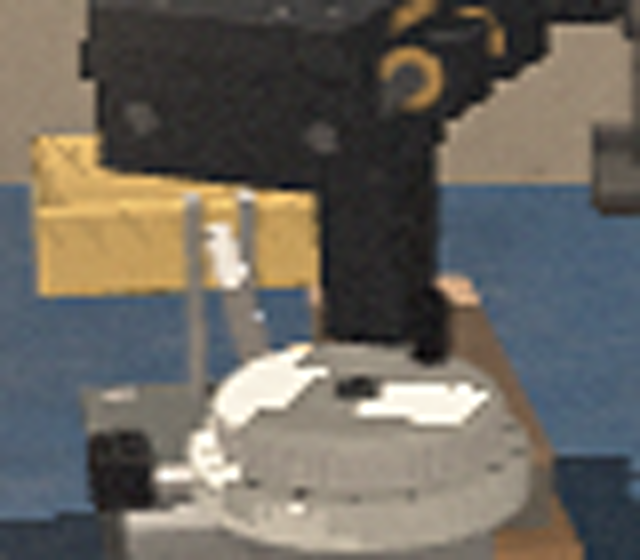

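Emit:
arm_command(plan=[[0,0,0,0,0],[0,0,0,0,0]])

```text
clock: 11.12
tool_pos: [0.5778, 0.0531, 0.1039]
eef_rot: [0.696, -0.13, -0.694, -0.13]
contact_force: [0.2, -0.9, -0.4]
opening: 0.008
```

```bash
python3 - <<'E'
from h import *
p,d=r.snapshot('side');crop(p,280,140,80,70,8,'pics/side8z.png')
est()
E
```

```text
t 11.18 z 0.1038 theta 50.0 face offset mm -1.3 heading -21.2 F push 0.2 Fn -0.8 Fz 0.5 q7 -1.93
```

View pics/side8z.png

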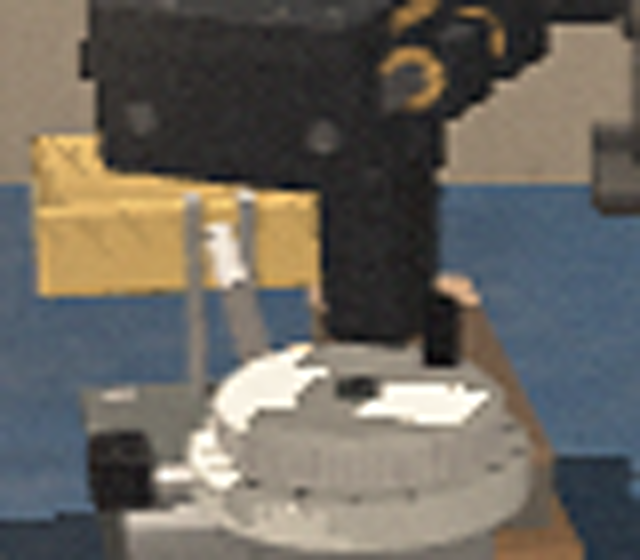

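Going by the side view, the stub has settled at 40.5° in world axes (right edge at pixel 337.2), which is four clicks. The fingertip isn't touching it. I'll back off, go up and move aside to check from the top.

Emit:
arm_command(plan=[[0,0,0,0.004,0],[0,0,0,0.006,0],[0,-0.02,0,0.002,-0.1],[0,-0.035,0,0,-0.18],[0,-0.03,0,0,-0.18],[0,0,0.03,0.0,-0.08],[0,0,0.05,0.0,0],[0,0,0.055,0.0,0],[0,0,0.055,0,0],[0,0,0.05,0,0],[0,0,0.03,0,0],[0,0,0,0,0]])

```text
clock: 12.68
tool_pos: [0.6082, -0.2118, 0.1885]
eef_rot: [-0.705, -0.058, 0.705, -0.059]
contact_force: [-1.0, 0.4, 0.7]
opening: 0.002
```

```bash
python3 - <<'E'
from h import *
to([.48,.012,.12],9.7-180);print(np.round(r.get_state()['q'],2))
for n in('side','top'):
    p,d=r.snapshot(n);np.savez(f'pics/{n}9.npz',p=p,d=d);cv2.imwrite(f'pics/{n}9.png',p[:,:,::-1])
E
```

```text
t 12.675 pos [ 0.6082 -0.2118  0.1885] z heading -170.6 x axis [-0.    -0.002 -1.   ] F [-1.   0.4  0.7] op 0.0021862271014488873
shift tool [ 0.0681 -0.2419  0.0897] roll deg -0.3
[ 0.29  0.77 -0.05  1.56  0.05  0.82 -1.19]
```

View pics/top9.png

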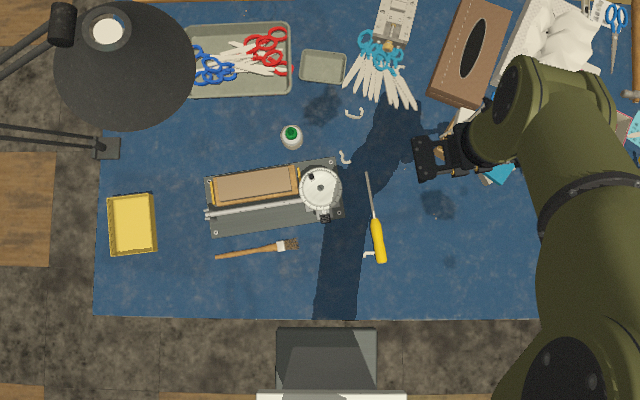

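```bash
python3 - <<'E'
from h import *
T0=np.load('pics/top0.npz')['p'];T=np.load('pics/top9.npz')['p'];S0=np.load('pics/side0.npz')['p'];S=np.load('pics/side9.npz')['p']
def blobs(p,x,y,w,h,th):
    g=p[y:y+h,x:x+w].max(2); g=cv2.resize(g,None,fx=4,fy=4,interpolation=cv2.INTER_CUBIC)
    n,l,st,c=cv2.connectedComponentsWithStats((g<th).astype(np.uint8))
    for i in range(1,n):
        if st[i,4]>60: print(np.round((c[i]+.5)/4-.5+[x,y],2),st[i,4]/16)
blobs(T,302,168,36,56,75)
hub=onz('top',[[320.3,187.4]],.098)[0]
for uv in([308.05,193.59],[311.7,176.9]):
    w=onz('top',[uv],.113)[0]; v=w-hub; print(w,np.hypot(v[0],v[1]),np.degrees(np.arctan2(v[1],v[0])))
d=cv2.absdiff(T0,T).max(2)
crop(np.hstack([T0[145:230,280:360],T[145:230,280:360]]),0,0,160,85,5,'pics/cmp.png')
print('phase',cv2.phaseCorrelate(np.float32(T0[195:240,200:300].mean(2)),np.float32(T[195:240,200:300].mean(2))))
E
```

```text
[305.11 170.37] 29.375
[335.4  169.95] 22.3125
[310.96 176.07] 18.3125
[330.28 217.49] 161.1875
[314.11 212.11] 5.8125
[0.56144778 0.04988163 0.113     ] 0.02737316273484981 121.34402484800722
[0.59387427 0.04329239 0.113     ] 0.024752025154361045 42.71021312143493
phase ((-0.02111784207740186, 0.5089574614425594), 1.0052119183010526)
```

View pics/cmp.png

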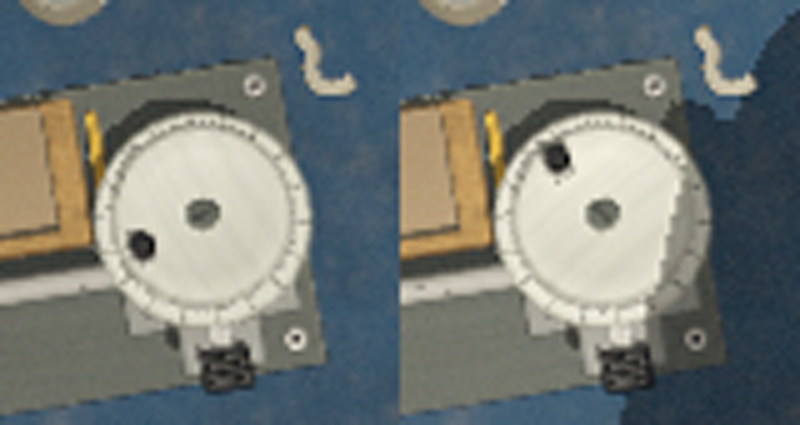

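The top view confirms it: the stub is now at (311,176), down from (308,193.6), with the hub at (320,187) and the fixture unmoved. That is about 80° clockwise. Next is the lock.

Emit:
arm_command(plan=[[0,0,-0.025,0.009,0],[0,0,-0.045,0.017,0],[0,0,-0.05,0.019,0],[0,0,-0.05,0.019,0],[0,0,-0.045,0.016,0],[0,0,-0.027,0.01,0],[0,0.02,0,0,0],[0,0.03,0,0,0],[0,0.02,0,0,0],[0,0,0,0,0]])

```text
clock: 14.02
tool_pos: [0.4778, 0.0169, 0.118]
eef_rot: [-0.703, -0.062, 0.706, -0.061]
contact_force: [-0.8, 0.1, -0.2]
opening: 0.004
```

```bash
python3 - <<'E'
from h import *
to([.4805,.0108,.076],9.7-180)
p,d=r.snapshot('side');crop(p,250,140,110,90,7,'pics/side10z.png')
E
```

```text
t 14.025 pos [0.4778 0.0169 0.118 ] z heading -170.1 x axis [-0.003  0.001 -1.   ] F [-0.8  0.1 -0.2] op 0.003682734211698513
shift tool [ 0.042   0.0065 -0.0017] roll deg 0.2
```

View pics/side10z.png

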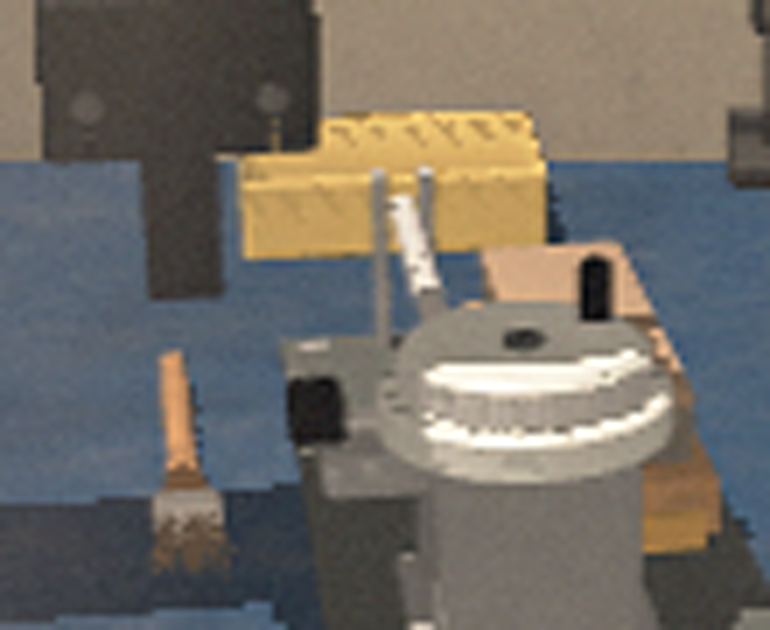

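The finger's right edge is at zoom 222 and the lock face at 288, leaving a gap of about 17 mm. The path down is free.

Emit:
arm_command(plan=[[0,0.015,0.004,0,0],[0,0.018,0.002,0,0],[0,0.008,0,0,0],[0,0,0,-0.005,0],[0,0,0,-0.005,0],[0,0,0,-0.002,0],[0,0,0,0,0]])

```text
clock: 14.95
tool_pos: [0.4927, 0.0111, 0.078]
eef_rot: [0.705, 0.06, -0.704, 0.06]
contact_force: [0.1, -0.1, -0.1]
opening: 0.003
```

```bash
python3 - <<'E'
from h import *
to([.5029,.0147,.076],9.7-180)
p,d=r.snapshot('side');crop(p,250,140,110,90,7,'pics/side11z.png')
E
```

```text
t 14.95 pos [0.4927 0.0111 0.078 ] z heading -170.3 x axis [ 0.001  0.    -1.   ] F [ 0.1 -0.1 -0.1] op 0.0032459805259821128
shift tool [ 0.0021 -0.0018 -0.0106] roll deg 0.0
```

View pics/side11z.png

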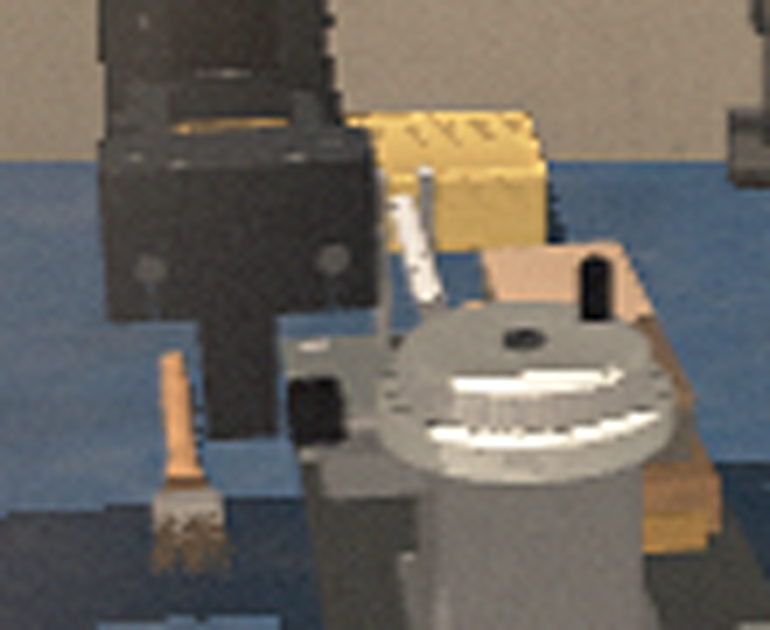

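Emit:
arm_command(plan=[[0,0,0,-0.001,0],[0,0,0,-0.001,0],[0,0,0,-0.001,0],[0,0,0,-0.001,0],[0,0,0,-0.001,0],[0,0,0,-0.001,0],[0,0,0,0,0]])

```text
clock: 15.88
tool_pos: [0.4981, 0.0119, 0.0777]
eef_rot: [-0.704, -0.06, 0.705, -0.06]
contact_force: [-0.0, 0.3, -0.0]
opening: 0.002
```

Emit:
arm_command(plan=[[0,0,0,-0.001,0],[0,0,0,-0.001,0],[0,0,0,-0.001,0],[0,0,0,0,0]])

```text
clock: 16.38
tool_pos: [0.5014, 0.0126, 0.0777]
eef_rot: [0.705, 0.06, -0.704, 0.06]
contact_force: [-1.2, 0.1, -0.2]
opening: 0.006
```

Emit:
arm_command(plan=[[0,0,0,-0.001,0],[0,0,0,-0.001,0],[0,0,0,0,0]])

```text
clock: 16.75
tool_pos: [0.5022, 0.0126, 0.0776]
eef_rot: [-0.704, -0.06, 0.705, -0.06]
contact_force: [-3.9, -1.4, 1.8]
opening: 0.007
```

Emit:
arm_command(plan=[[0,0,0,-0.001,0],[0,0,0,0,0]])

```text
clock: 17.0
tool_pos: [0.5023, 0.0127, 0.0776]
eef_rot: [-0.703, -0.06, 0.706, -0.06]
contact_force: [-5.8, -1.3, 4.1]
opening: 0.005
```

Emit:
arm_command(plan=[[0,0,0,-0.001,0],[0,0,0,0,0]])

```text
clock: 17.25
tool_pos: [0.5023, 0.0127, 0.0776]
eef_rot: [-0.703, -0.06, 0.706, -0.06]
contact_force: [-7.2, -1.0, 5.1]
opening: 0.001
```

```bash
python3 - <<'E'
from h import *
to([.5029,.0147,.076],9.7-180)
p,d=r.snapshot('side');crop(p,250,140,110,90,7,'pics/side12z.png')
E
```

```text
t 17.25 pos [0.5023 0.0127 0.0776] z heading -170.3 x axis [-0.005 -0.001 -1.   ] F [-7.2 -1.   5.1] op 0.0008667208011883554
shift tool [ 0.0016 -0.0019 -0.0009] roll deg 0.0
```

View pics/side12z.png

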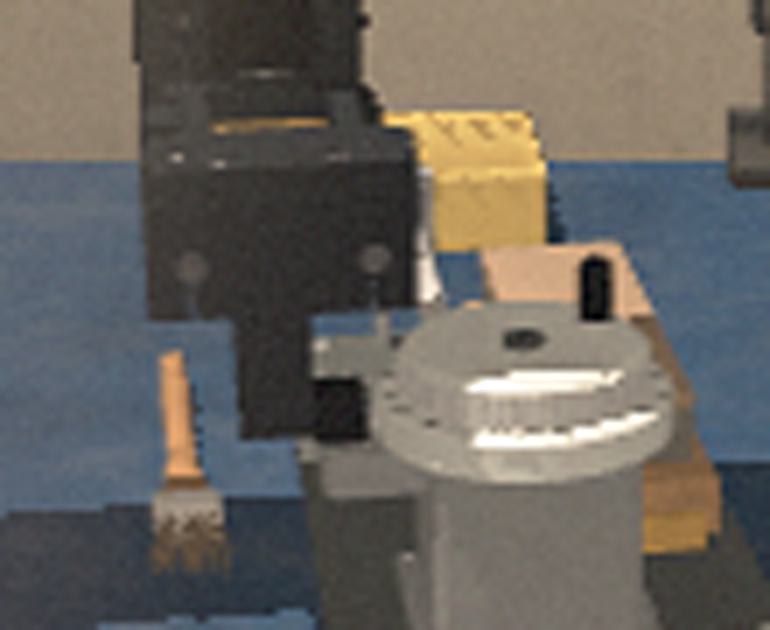

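It stalled at 7 N after about 7 mm of travel. I'll add one light extra push, then release and check.

Emit:
arm_command(plan=[[0,0,0,-0.001,0],[0,0,0,-0.0005,0],[0,0,0,0,0]])

```text
clock: 17.68
tool_pos: [0.5024, 0.0127, 0.0775]
eef_rot: [-0.702, -0.06, 0.707, -0.06]
contact_force: [-8.7, -0.9, 7.0]
opening: 0.001
```

Emit:
arm_command(plan=[[0,0,0,0.004,0],[0,0,0,0.006,0],[0,0,0,0.015,0],[0,-0.02,0,0.02,0],[0,-0.05,0,0,0],[0,-0.04,0.02,0,0],[0,0,0.055,0,0],[0,0,0.06,0,0],[0,0,0.06,0,0],[0,0,0.05,0,0],[0,0,0.03,0,0],[0,0,0,0,0]])

```text
clock: 19.18
tool_pos: [0.5094, -0.2686, 0.1879]
eef_rot: [0.706, 0.057, -0.704, 0.059]
contact_force: [-0.7, 0.7, 0.3]
opening: 0.004
```

```bash
python3 - <<'E'
from h import *
for n in('side','top'):
    p,d=r.snapshot(n);np.savez(f'pics/{n}13.npz',p=p,d=d)
T0=np.load('pics/top9.npz')['p'];T=p;S0=np.load('pics/side9.npz')['p'];S=np.load('pics/side13.npz')['p']
a=np.hstack([T0[145:230,280:360],T[145:230,280:360]]);b=np.hstack([S0[165:225,280:360],S[165:225,280:360]])
crop(np.vstack([a,b]),0,0,160,145,4,'pics/cmp13.png')
def blobs(p,x,y,w,h,th):
    g=p[y:y+h,x:x+w].max(2); g=cv2.resize(g,None,fx=4,fy=4,interpolation=cv2.INTER_CUBIC)
    n,l,st,c=cv2.connectedComponentsWithStats((g<th).astype(np.uint8))
    for i in range(1,n):
        if st[i,4]>60: print(np.round((c[i]+.5)/4-.5+[x,y],2),st[i,4]/16,st[i,:4]/4+[x,y,0,0])
for q in(np.load('pics/top0.npz')['p'],T): print('top');blobs(q,304,170,30,58,75)
for q in(np.load('pics/side0.npz')['p'],S): print('side');blobs(q,288,170,60,40,60)
E
```

```text
top
[305.13 170.78] 9.375 [304.   170.     4.75   3.75]
[308.05 193.59] 18.4375 [306.25 191.5    4.5    5.25]
[314.08 212.14] 7.125 [313.25 210.75   2.5    4.  ]
[325.02 218.58] 74.75 [320.   213.5   11.25  10.5 ]
top
[305.11 170.79] 9.3125 [304.   170.     4.75   3.75]
[310.97 176.02] 18.875 [309.25 173.75   4.75   5.5 ]
[314.1  212.18] 6.4375 [313.25 210.75   2.5    4.  ]
[324.5  215.27] 71.0625 [319.75 210.5   10.25  10.75]
side
[328.7  172.31] 5.875 [328.25 170.     2.25   4.75]
[317.61 180.07] 32.9375 [315.75 176.25   4.75   8.5 ]
[294.54 198.6 ] 64.9375 [291.25 194.25   8.25   9.75]
side
[290.39 172.95] 40.3125 [288. 170.   6.   7.]
[328.65 172.21] 5.3125 [328.25 170.     2.25   4.5 ]
[334.56 181.04] 30.1875 [333.25 177.     4.     8.75]
[297.85 198.37] 67.0 [294.25 194.     8.25   9.5 ]
```

View pics/cmp13.png

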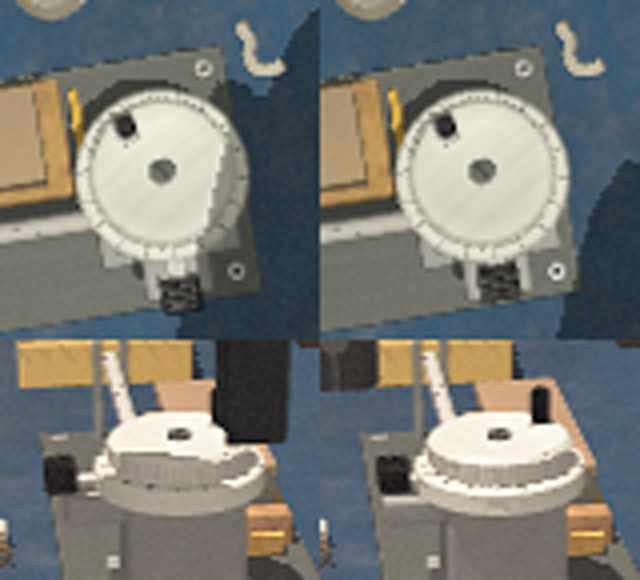

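```bash
python3 - <<'E'
from h import *
fx=np.array([np.cos(np.radians(9.7)),np.sin(np.radians(9.7))])
T=np.load('pics/top13.npz')['p']
# hub centre: dark blob on dial
def hubc(p,x,y,w,h,lo,hi):
    g=cv2.resize(p[y:y+h,x:x+w].max(2),None,fx=4,fy=4,interpolation=cv2.INTER_CUBIC);n,l,st,c=cv2.connectedComponentsWithStats(((g<hi)).astype(np.uint8))
    for i in range(1,n): print('hub',(c[i]+.5)/4-.5+[x,y],st[i,4]/16)
hubc(T,313,181,15,13,0,160)
S=np.load('pics/side13.npz')['p']; hubc(S,317,184,14,8,0,130)
for name,hub,locks in(('top',[320.3,187.4],([325.02,218.58],[324.5,215.27])),('side',[324.2,187.9],([294.54,198.6],[297.85,198.37]))):
    H=onz(name,[hub],.098)[0]
    for L in locks:
        for z in((.086,.085) if name=='top' else (.0795,.081)):
            P=onz(name,[L],z)[0]; print(name,z,P,'centre dist mm',((H-P)[:2]@fx*1e3).round(2))
E
```

```text
hub [320.096537   187.28866224] 32.9375
hub [324.25374251 188.20733533] 10.4375
top 0.086 [0.515587   0.01657228 0.086     ] centre dist mm 60.91
top 0.085 [0.51565139 0.016559   0.085     ] centre dist mm 60.85
top 0.086 [0.52209562 0.01765433 0.086     ] centre dist mm 54.32
top 0.085 [0.52216744 0.01764229 0.085     ] centre dist mm 54.25
side 0.0795 [0.51246795 0.01561329 0.0795    ] centre dist mm 60.36
side 0.081 [0.51290593 0.01192574 0.081     ] centre dist mm 60.55
side 0.0795 [0.51899668 0.01688636 0.0795    ] centre dist mm 53.71
side 0.081 [0.51940421 0.01319288 0.081     ] centre dist mm 53.93
```

The lock's centre is 54.2 mm (top) and 53.8 mm (side) from the axis, against 54.0 mm for fully home. The stub is at (311.0,176.0), unchanged by the lock push, and the fixture features sit within 0.1 px of where they started.

```bash
python3 - <<'E'
from h import *
a=np.load('pics/top0.npz')['p'];b=np.load('pics/top13.npz')['p']
for n,(x,y,w,h) in dict(bottle=(278,120,28,32),driver=(368,215,25,52),brush=(212,235,92,26),stone=(203,165,95,30)).items():
    print(n,cv2.phaseCorrelate(np.float32(a[y:y+h,x:x+w].mean(2)),np.float32(b[y:y+h,x:x+w].mean(2)),cv2.createHanningWindow((w,h),cv2.CV_32F)))
est(); r.finish_job()
E
```

```text
bottle ((-0.07433367580098604, -0.04741402347973889), 1.0024952484294771)
driver ((0.6121996931432747, 0.23810945236860093), 0.9436273588516094)
brush ((0.05861419835095205, 0.46543006279293486), 0.9919650626403315)
stone ((-0.005363704873801112, -0.031193305023970552), 0.9772401630878449)
t 19.27 z 0.1877 theta -170.2 face offset mm 275.7 heading 9.8 F push 0.0 Fn 0.6 Fz -0.1 q7 -1.09
the job is handed in; nothing more can be done
```

The dial is four clicks clockwise from where it stood and the sliding lock is fully home. I handed the job in at about 19.3 s, with the arm clear of everything.

- **Dial:** I pushed the stub with the shut fingertips one click at a time, at about 8 N at most, and let the dial snap over by itself each time. After the last click, the side view put the stub at about 40° in world axes, down from about 120°, and the top view showed a turn of about 80°. It stayed there after the lock was pushed.
- **Lock:** I pushed it until it stalled at about 9 N. Its centre then measured 54.2 mm (top view) and 53.8 mm (side view) from the dial axis; fully home is 54.0 mm. Its travel measured only about 6.6 mm, which fits a start about 1.4 mm in.
- **Fixture and bystanders:** The fixture, bottle and stone shifted less than 0.1 px between the first and last top views. The picture comparison gave shifts of about 0.65 px for the screwdriver and 0.5 px for the brush, roughly 1 mm. The finger never came near either, so I put this down to the arm's shadow moving, but I did not check it further.
- **Disagreement:** The two cameras differed by about 4 mm on absolute x. I used the side camera, which matched the tool position.

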